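Pull the potter's rib out of the gap between the plaster slabs

TASK

The wooden potter's rib has slipped down on edge into one of the two narrow gaps between the three plaster slabs. Pull it straight up out of the gap by the edge that still sticks out, carry it to the middle of the shallow wooden tool tray and lower it until it all but touches the tray's floor before you let go; it may then fall over. Leave the ceramic tile that stands in the other gap where it is, and leave the tray where it stands.

Things in the scene. Friction and masses are not known exactly. Their poses are not given: they have to be found in the camera images.
- rib_center (a point): Centre of the wooden potter's rib: a bare wooden plate 112 mm long, 52 mm wide, 9 mm thick, two corners cut off. It stands on its long edge in either gap, its top edge 25 mm above this centre and 23 mm above the slabs, its lower edge 24 mm below this centre; the top is level for 20 mm either way, sloping down beyond. Its x axis points up, y along its length and the gap, z across its thickness. About 30 g, not clamped.
- tile_center (a point): Centre of a plain off-white ceramic tile, 50 mm high, 58 mm long, 8 mm thick, standing on edge in the other gap, its top 24 mm above the slabs; to be left alone. x up, y along the gap, z across its thickness.
- slab_top (a point): Middle of the top face of the middle one of three fixed plaster slabs side by side on a plywood board. Each slab is 70 mm wide (x), 170 mm long (y) and 26 mm high, the board 8 mm thick: slab tops are 34 mm above the table. The two gaps are 12 mm wide, reach down to the board, run along y and lie 41 mm from this point to either side along x. z up.
- tool_tray: Shallow open wooden tray on the table, 180 mm (x) by 220 mm (y) outside, 30 mm high, walls and floor 6 mm thick, about 0.9 kg, loose. Origin at the centre of its underside, z up. A thin grey-green tool (135 mm long, 13 mm thick) lies in it along y near the +x wall, 70 mm from the middle.
Things that resemble listed ones, but are neither listed nor needed, are in the scene too. There is more than one size of the part that bears rib_center; the job needs the largest.

How it is judged:
By the outcome, as a careful person would: the job done as asked, in the order asked, and still so for the second after the job is handed in, with the robot touching nothing.
It also fails if it takes over 35 s, if anything falls off the work surface, if the arm or the gripper's body presses on something with over 40 N, if the wrist force passes 120 N, or if a joint passes its speed limit or range.

ROBOT

A 6-joint arm with a two-finger parallel gripper is mounted at the origin on a cart in front of the work surface, level with it; the furniture and walls round the work are solid. World frame = base frame: x ahead of the robot, y to its left, z up, the work surface at z = 0. Lengths are in mm, angles in rad, forces in N, time in s.
With the tool pointing down it reaches from about 275 to 975 mm from the base axis. Payload 8.4 kg.
Tool frame: the origin (TCP) lies on the centre line of the jaws, within the pads' length; the fingertips stand 17 mm ahead of it and the grasp point (between the pads) lies 2 mm behind it; z points along the fingers, y is the line along which they close (so a half turn about z gives the same grasp; the last joint's range is limited). The gripper opens to 92 mm and grips with 3 to 60 N. Pads are 20 mm wide; open, the fingers measure 128 mm over their backs; the gripper's body (75 mm by 189 mm) begins 69 mm behind the grasp point.
Start: joints at [-1.168, 0.353, 1.633, -0, 1.155, -0.002], TCP at [246.146, -574.491, 231.583] pointing down, gripper open.
Joint ranges: [-2.63, 2.63], [-0.92, 2.1], [0.06, 2.66], [-1.3, 4.44], [0, 2.69], [-3.02, 3.02]. Speed limits (rad/s): [2.22, 2.22, 2.79, 3.14, 3.14, 3.14].

INTERFACE

Orientations are given as a unit quaternion [w, x, y, z].
In Python, from bench import env gives the robot as it stands. The module is installed in compiled form; this text tells all that it offers.
- The arm moves only by the tool step_arm, never from a script. Its argument "increments" is a list that holds one entry, the list of rows, each a list of 6 numbers: the shift along the world's x, y, z in cm, then the turn, a rotation vector about the world's x, y, z in rad. In form: [[[x, y, z, rx, ry, rz], ...]]. A call has 1 to 20 rows; each row is the pose to reach, as a shift and turn from the pose commanded when the call began; what a row does not reach only later rows make up. A row lasts 1/8 s, in which the tool goes at most 62.5 mm and 10.7 degrees, less where a joint would pass 70% of its speed; a pose out of reach is approached as far as the arm can. A call with a gripper value outside its range is refused whole. "claw" is the opening in per cent of the stroke, from 0 (shut) to 100 (fully open), set as the call begins (left out, the last holds). The fingers move at their own pace and stop on an object; "force" is the grip in N (left out, the last holds). Time passes only in rows, so rows that repeat a pose let the fingers close. It gives the time, the measured TCP pose, the force, the opening and the grip force at its end, in the units of the state.
- env.sense(): the state, without advancing time (a new reading comes with each control period).
- env.camera(name): name is "side" or "top" or "wrist"; returns a dict with "img" (420x560x3 uint8, red, green, blue), "depth" (420x560 float32, mm along the optical axis (not along the pixel's ray), 0 where there is no reading), "fx", "fy", "cx", "cy" (pixels), "k1" (the pictures are not rectified: a ray, as slopes to the right and down, at radius r is drawn at 1 + k1 r^2 times it, then the intrinsics apply), "camera_from_world" (4x4, takes a point from world to camera coordinates). Camera axes: x right, y up, looking along -z (the intrinsics and any distortion apply to the point x, -y, -z); pixel columns grow to the right and rows downward; lengths in mm; the calibration is good to about 2 mm. A picture is of the moment at which its call begins.
- env.job_done(): hands the job in; it is judged then, once.
The state is a dict: "t": time; "joint_positions": joint angles; "joint_vel": joint speeds; "joint_torque": joint torques, N m; "ee_pos": TCP position; "eef_rot": TCP orientation; "wrist_force": force on the tool from outside, world axes, zero at the start; "torque": the same for the moment, N m; "gripper_width": finger opening in mm; "grip_force": force on a finger pad.
Only numpy, scipy, OpenCV 4.12 (cv2) and the standard library are available. Lean on these libraries where they do the work, as an engineer would, in place of code of your own. Each camera call takes 0.05 s, during which the arm holds its last target. There are 200 camera calls.

## Working session

There is one attempt and no reset: what is moved stays moved. The work goes in short steps, Python scripts to look and compute and a tool call to move; the robot and the scene stay as the last step left them, time stands still between calls to the robot, and variables do not carry over. Pictures are saved under pics/ and viewed, at most 10 in all, crops included, and the job is handed in when it is done.

Besides the shell and the picture viewer there is one more tool, called by a JSON object that holds its "method" and its "body". step_arm: Moves the arm, as the interface text tells. Its arguments: {"type":"object","properties":{"increments":{"type":"array","items":{"type":"array","items":{"type":"array","items":{"type":"number"}}}},"claw":{"type":"number"},"force":{"type":"number"}},"required":["increments"]}

```bash
mkdir -p pics; cat > h.py <<'E'
import numpy as np, cv2
from bench import env
def shot(n,f):
    c=env.camera(n); cv2.imwrite(f,c["img"][:,:,::-1]); 
    np.savez(f.replace('png','npz'),**{k:v for k,v in c.items()}); return c
def load(f): return dict(np.load(f))
def ray(c,u,v):
    x=(u-c["cx"])/c["fx"]; y=(v-c["cy"])/c["fy"]; k=float(c["k1"])
    a,b=x,y
    for _ in range(20):
        s=1+k*(a*a+b*b); a,b=x/s,y/s
    T=np.linalg.inv(c["camera_from_world"]); d=T[:3,:3]@np.array([a,-b,-1.]); return T[:3,3],d
def onz(c,u,v,z):
    o,d=ray(c,u,v); return o+d*(z-o[2])/d[2]
def pt(c,u,v):
    o,d=ray(c,u,v); return o+d*float(c["depth"][int(v),int(u)])
E
python3 - <<'E'
from h import *
a=shot("top","pics/t0.png"); b=shot("side","pics/s0.png")
for c in(a,b): print(c["k1"],np.linalg.inv(c["camera_from_world"])[:3,3].round())
print(env.sense())
E
```

```text
-0.07709685296830276 [413. -86. 918.]
-0.048820345631424615 [207. 666. 394.]
{'t': 0.1, 'joint_positions': array([-1.16836317e+00,  3.53571024e-01,  1.63403713e+00, -3.21045251e-05,
        1.15521924e+00, -2.41071560e-03]), 'joint_vel': array([ 0.00096994, -0.00159664, -0.00152166,  0.00058867,  0.00127101,
        0.00020484]), 'joint_torque': array([-4.70196010e-04, -5.94906843e+01, -3.34930444e+01,  6.99202018e-02,
        1.83691049e-02, -4.70135990e-05]), 'ee_pos': array([ 245.99226314, -574.09786971,  230.95335943]), 'eef_rot': array([-6.02143500e-04,  9.79581047e-01,  2.01048726e-01, -1.37048160e-04]), 'wrist_force': array([-0.20600492,  0.18300712, -0.4253623 ]), 'torque': array([0.01181884, 0.00899574, 0.02124908]), 'grip_force': 0.0, 'gripper_width': 92.12958574050589}
```

View pics/t0.png

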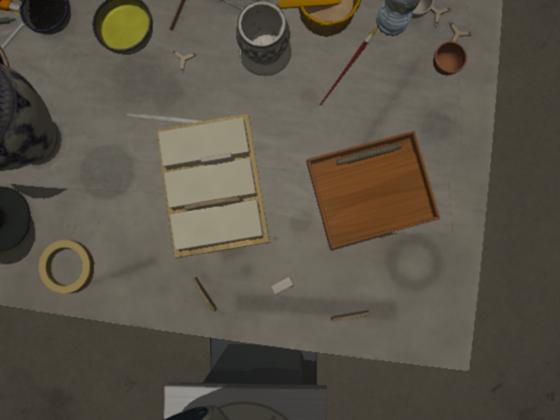

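View pics/s0.png

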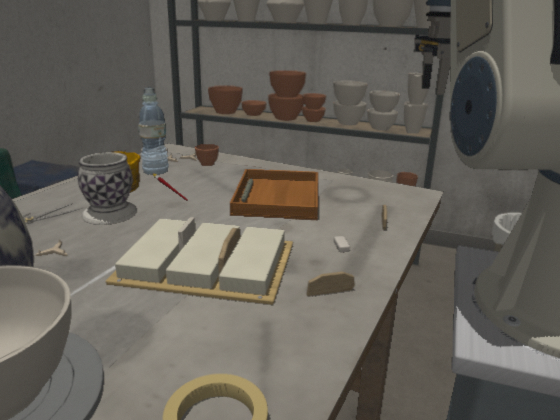

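The top view shows the slabs around (212,185). The wooden rib is in the lower gap at about (213,203) and the tile in the upper gap at (215,156). The tray is centred near (373,190), and the smaller ribs lie loose on the table. Next I'll measure.

```bash
python3 - <<'E'
from h import *
c=load("pics/t0.npz"); im=c["img"]
hsv=cv2.cvtColor(im,cv2.COLOR_RGB2HSV)
# slabs
m=((hsv[...,2]>165)).astype(np.uint8); m[:, :140]=0; m[:,290:]=0; m[:105]=0; m[265:]=0
n,l,s,ce=cv2.connectedComponentsWithStats(m)
for i in range(1,n):
    if s[i,4]>300:
        r=cv2.minAreaRect(np.argwhere(l==i)[:,::-1].astype(np.float32)); print(s[i],r)
        print([onz(c,*p,34)[:2].round(1).tolist() for p in cv2.boxPoints(r)])
# tray
m=((hsv[...,0]<14)&(hsv[...,1]>130)).astype(np.uint8); m[:,:290]=0;m[:,450:]=0;m[:120]=0;m[260:]=0
m=cv2.morphologyEx(m,cv2.MORPH_OPEN,np.ones((3,3)))
r=cv2.minAreaRect(np.argwhere(m)[:,::-1].astype(np.float32)); print(r)
P=np.array([onz(c,*p,30)[:2] for p in cv2.boxPoints(r)]); print(P.round(1),P.mean(0))
crop=cv2.resize(im[105:265,145:280],None,fx=3.7,fy=3.7,interpolation=cv2.INTER_CUBIC); cv2.imwrite("pics/t0c.png",crop[:,:,::-1])
for uv in[(213,203),(215,156),(212,185),(373,195)]: print(uv,pt(c,*uv).round(1))
E
```

```text
((429.4999694824219, 198.0), (21.14386558532715, 2.4623236656188965), 74.47589111328125)
[[ 537.7 -348.1]
 [ 539.1 -352.8]
 [ 499.7 -363.2]
 [ 498.4 -358.6]] [ 518.71282757 -355.65775796]
(213, 203) [502.1  56.8  56.6]
(215, 156) [590.6  54.8  59. ]
(212, 185) [539.1  63.2  34.5]
(373, 195) [ 526.  -250.1    7.9]
```

View pics/t0c.png

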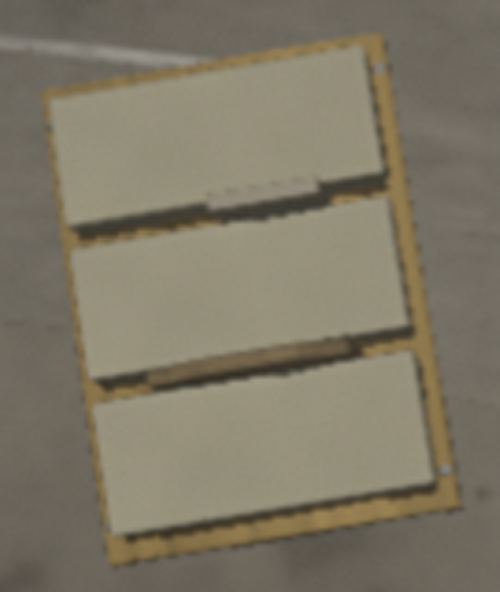

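The crop shows the tile in the top gap at crop (205–320, 190). The rib in the lower gap spans crop (150,378) to (352,345). The depth image should give metric points.

```bash
cat >> h.py <<'E'
def cloud(c):
    h,w=c["depth"].shape; v,u=np.mgrid[:h,:w]
    x=(u-c["cx"])/c["fx"]; y=(v-c["cy"])/c["fy"]; k=float(c["k1"]); a,b=x,y
    for _ in range(15): s=1+k*(a*a+b*b); a,b=x/s,y/s
    d=c["depth"]; T=np.linalg.inv(c["camera_from_world"])
    P=np.stack([a*d,-b*d,-d],-1)@T[:3,:3].T+T[:3,3]; P[d==0]=np.nan; return P
def rect(P):
    r=cv2.minAreaRect(P.astype(np.float32)); return np.array(r[0]).round(1),np.array(r[1]).round(1),round(r[2],1)
E
python3 - <<'E'
from h import *
c=load("pics/t0.npz")
C=[(72,252),(388,198),(410,330),(95,378)]
S=np.array([onz(c,145+(u-1.4)/3.7,105+(v-1.4)/3.7,34)[:2] for u,v in C]); print(S.round(1),S.mean(0),np.linalg.norm(S-np.roll(S,1,0),axis=1))
print(np.degrees(np.arctan2(*(S[0]-S[1]))),np.degrees(np.arctan2(*(S[3]-S[2]))))
P=cloud(c); z=P[...,2]
def box(x0,x1,y0,y1,z0,z1):
    return P[(P[...,0]>x0)&(P[...,0]<x1)&(P[...,1]>y0)&(P[...,1]<y1)&(z>z0)&(z<z1)]
for n,b in dict(rib=(470,530,-40,150,45,70),tile=(560,630,-20,150,45,70),slabs=(380,700,-60,180,29,40),tray=(380,660,-400,-120,24,38)).items():
    q=box(*b); print(n,len(q),q.mean(0).round(1),rect(q[:,:2]),q.max(0).round(1))
q=box(470,530,-40,150,40,70); q=q[np.argsort(q[:,1])]; print(q[::4].round(0).tolist())
s=load("pics/s0.npz"); P=cloud(s); z=P[...,2]
for n,b in dict(rib=(470,530,-40,150,45,70),tile=(560,630,-20,150,45,70),tray=(380,660,-400,-120,24,38)).items():
    q=box(*b); print(n,len(q),q.mean(0).round(1),rect(q[:,:2]),q.max(0).round(1))
E
```

```text
[[562.4 157.2]
 [592.   -7.9]
 [522.8 -20.5]
 [496.4 142.9]] [543.39609429  67.91513512] [ 67.5638023  167.73939329  70.27524042 165.56418187]
-10.146739798447697 -9.193390134950397
rib 266 [503.8  60.7  53.8] (array([503.8,  62.7]), array([ 9.6, 99.8]), 10.2) [516.7 111.9  59.9]
tile 180 [588.3  53.1  56.1] (array([589. ,  53.2]), array([ 9. , 57.9]), 9.4) [597.   82.   61.6]
slabs 9415 [542.6  69.   33.7] (array([545. ,  69.5]), array([235.6, 171.5]), 10.3) [674.5 171.8  40. ]
tray 1337 [ 536.8 -249.1   29.4] (array([ 536.6, -246.2]), array([180.7, 221.3]), 15.6) [ 651.6 -120.8   35.5]
[[510.0, 10.0, 40.0], [516.0, 12.0, 42.0], [515.0, 14.0, 42.0], [509.0, 15.0, 46.0], [515.0, 17.0, 48.0], [511.0, 19.0, 48.0], [509.0, 19.0, 46.0], [511.0, 21.0, 48.0], [513.0, 22.0, 50.0], [507.0, 24.0, 51.0], [512.0, 25.0, 54.0], [506.0, 27.0, 43.0], [507.0, 28.0, 52.0], [510.0, 29.0, 54.0], [505.0, 30.0, 46.0], [506.0, 31.0, 53.0], [506.0, 33.0, 55.0], [504.0, 34.0, 57.0], [512.0, 35.0, 52.0], [510.0, 36.0, 56.0], [510.0, 38.0, 57.0], [504.0, 40.0, 44.0], [504.0, 40.0, 54.0], [506.0, 42.0, 57.0], 
[... 709 characters left out ...]
.0], [504.0, 86.0, 53.0], [504.0, 87.0, 56.0], [496.0, 89.0, 56.0], [502.0, 89.0, 54.0], [502.0, 91.0, 53.0], [495.0, 93.0, 54.0], [493.0, 95.0, 45.0], [495.0, 95.0, 51.0], [501.0, 98.0, 50.0], [499.0, 99.0, 51.0], [497.0, 100.0, 48.0], [493.0, 102.0, 47.0], [497.0, 103.0, 49.0], [492.0, 105.0, 42.0], [495.0, 106.0, 46.0], [499.0, 108.0, 46.0], [495.0, 110.0, 45.0], [497.0, 112.0, 45.0]]
rib 248 [502.3  76.2  52.6] (array([505.2,  66.3]), array([  9.2, 100.1]), 9.7) [514.2 115.6  59.1]
tile 196 [588.5  62.1  53.9] (array([590.8,  57.2]), array([ 9.6, 60.7]), 10.2) [599.   87.4  59.8]
tray 752 [ 532.4 -230.1   28.4] (array([ 538.1, -243. ]), array([180. , 224.3]), 15.8) [ 653.3 -120.1   32.2]
```

The rib centre line is at about (504,64), yaw about +10°, top z about 57. The tray centre is at about (537,-246), yaw about +15.7°. The first move goes above the rib with the jaws across its thickness, which is a turn of +1.34 rad.

{"method": "step_arm", "body": {"increments": [[[1.8,4.6,0,0,0,0.1],[3.7,9.1,0,0,0,0.2],[5.5,13.7,0,0,0,0.3],[7.4,18.2,-1,0,0,0.4],[9.2,22.8,-2,0,0,0.5],[11.1,27.3,-3,0,0,0.6],[12.9,31.9,-4,0,0,0.7],[14.7,36.5,-5,0,0,0.8],[16.6,41,-6,0,0,0.9],[18.4,45.6,-7,0,0,1.0],[20.3,50.1,-8,0,0,1.1],[22.1,54.7,-9,0,0,1.2],[24,59.2,-10,0,0,1.3],[25.8,63.8,-10,0,0,1.34],[25.8,63.8,-10,0,0,1.34],[25.8,63.8,-10,0,0,1.34],[25.8,63.8,-10,0,0,1.34]]], "claw": 45, "force": 15}}

```text
t: 2.22
ee_pos: [503.6, 62.4, 131.5]
eef_rot: [-0.0, 0.644, 0.765, -0.0]
wrist_force: [-0.2, 0.3, 0.1]
gripper_width: 41.6
grip_force: 0.0
```

```bash
python3 - <<'E'
from h import *
c=shot("wrist","pics/w0.png"); s=env.sense(); print(s["t"],s["ee_pos"],s["eef_rot"],s["gripper_width"])
P=cloud(c); z=P[...,2]; q=P[(z>42)&(z<70)&(P[...,0]>470)&(P[...,0]<530)&(P[...,1]>-10)&(P[...,1]<130)]
print(len(q)); 
if len(q)>20:
    print(rect(q[:,:2]),np.percentile(q[:,2],[50,95]))
    t=q[q[:,2]>55]; print(len(t),rect(t[:,:2]))
q=P[(abs(z-34)<6)]; print(len(q),np.nanmedian(q[:,2]))
E
```

```text
2.275 [503.68281788  62.43838651 131.59651819] [-7.51652454e-05  6.43608494e-01  7.65354870e-01 -1.53123423e-04] 41.19409747621774
1432
(array([506.5,  65.2]), array([  9. , 103.9]), 10.2) [56.96039423 58.99754798]
898 (array([506.3,  65.3]), array([ 8.7, 67.2]), 10.2)
38641 35.07505557996953
```

View pics/w0.png

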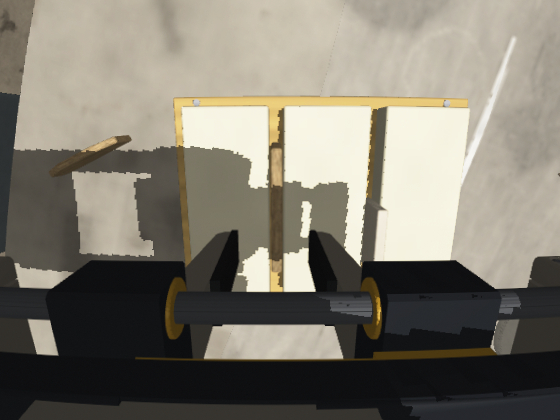

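The wrist view shows the rib at about (277,200), midway between the fingers (225 and 325), with the tile to the right at (375,235). I'll descend with a 2 mm correction, then close.

{"method": "step_arm", "body": {"increments": [[[0.2,0.2,-2,0,0,0],[0.2,0.2,-4,0,0,0],[0.2,0.2,-5.5,0,0,0],[0.2,0.2,-6.5,0,0,0],[0.2,0.2,-7.2,0,0,0],[0.2,0.2,-7.7,0,0,0],[0.2,0.2,-7.7,0,0,0],[0.2,0.2,-7.7,0,0,0]]]}}

```text
t: 3.28
ee_pos: [506.4, 65.6, 54.9]
eef_rot: [0.0, 0.643, 0.766, 0.0]
wrist_force: [-0.1, -0.8, 0.3]
gripper_width: 41.3
grip_force: 0.0
```

{"method": "step_arm", "body": {"increments": [[[0,0,0,0,0,0],[0,0,0,0,0,0],[0,0,0,0,0,0],[0,0,0,0,0,0],[0,0,0,0,0,0],[0,0,0,0,0,0]]], "claw": 0, "force": 15}}

```text
t: 4.03
ee_pos: [506.1, 65.5, 54.6]
eef_rot: [-0.0, 0.643, 0.766, 0.0]
wrist_force: [-0.8, -0.2, 1.0]
gripper_width: 9.0
grip_force: 15.0
```

The jaws closed at 9.0 mm with 15 N. Now a straight lift.

{"method": "step_arm", "body": {"increments": [[[0,0,0.5,0,0,0],[0,0,1,0,0,0],[0,0,1.7,0,0,0],[0,0,2.5,0,0,0],[0,0,3.5,0,0,0],[0,0,4.5,0,0,0],[0,0,6,0,0,0],[0,0,7.5,0,0,0],[0,0,9,0,0,0],[0,0,10,0,0,0],[0,0,10,0,0,0]]]}}

```text
t: 5.4
ee_pos: [506.6, 65.6, 155.5]
eef_rot: [0.001, 0.643, 0.766, 0.001]
wrist_force: [0.4, -0.4, -0.8]
gripper_width: 8.6
grip_force: 15.0
```

```bash
python3 - <<'E'
from h import *
c=shot("side","pics/s1.png"); s=env.sense(); print(s["t"],s["ee_pos"],s["gripper_width"],s["grip_force"])
P=cloud(c); z=P[...,2]
hsv=cv2.cvtColor(c["img"],cv2.COLOR_RGB2HSV)
q=P[(abs(P[...,0]-506)<25)&(abs(P[...,1]-65)<75)&(z>75)&(z<165)&(hsv[...,1]>60)&(hsv[...,2]>50)]
print(len(q)); print(q.min(0),q.max(0),rect(q[:,:2]))
cv2.imwrite("pics/s1c.png",cv2.resize(c["img"][100:320,100:380],None,fx=2,fy=2)[:,:,::-1])
E
```

```text
5.45 [506.25086968  65.51364024 154.79418051] 8.827322922232383 14.99578376300633
557
[489.17142868  15.48250824 109.5926432 ] [518.11820582 120.76214444 159.23890397] (array([503.5,  68.2]), array([104. ,  27.8]), 85.7)
```

View pics/s1c.png

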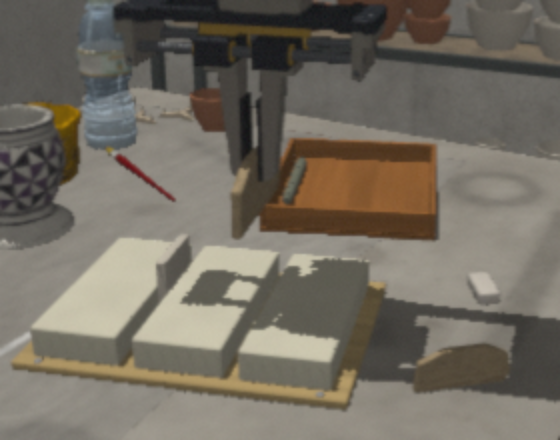

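The side crop shows the rib clear of the gap and level in the jaws at crop (250,195). The tile is still standing at (172,262) and the tray hasn't moved. Now I'll carry it over the tray.

{"method": "step_arm", "body": {"increments": [[[0.3,-3,0,0,0,0.01],[0.6,-6.5,0,0,0,0.02],[1,-10.5,0,0,0,0.04],[1.5,-15,0,0,0,0.05],[1.9,-19.5,0,0,0,0.06],[2.4,-24,0,0,0,0.08],[2.7,-27.5,0,0,0,0.09],[3.0,-30,0,0,0,0.1],[3.1,-31,0,0,0,0.1],[3.1,-31,0,0,0,0.1],[3.1,-31,0,0,0,0.1],[3.1,-31,0,0,0,0.1]]]}}

```text
t: 6.95
ee_pos: [537.1, -243.6, 154.6]
eef_rot: [-0.0, 0.604, 0.797, 0.0]
wrist_force: [-0.2, 0.2, -0.2]
gripper_width: 8.9
grip_force: 15.0
```

{"method": "step_arm", "body": {"increments": [[[0,0,-2,0,0,0],[0,0,-4,0,0,0],[0,0,-6,0,0,0],[0,0,-7.5,0,0,0],[0,0,-8.5,0,0,0],[0,0,-9,0,0,0],[0,0,-9,0,0,0],[0,0,-9,0,0,0]]]}}

```text
t: 7.95
ee_pos: [537.5, -244.7, 65.1]
eef_rot: [0.0, 0.604, 0.797, 0.0]
wrist_force: [0.0, 0.4, -0.6]
gripper_width: 8.8
grip_force: 15.0
```

```bash
python3 - <<'E'
from h import *
c=shot("side","pics/s2.png"); w=shot("wrist","pics/w2.png"); s=env.sense(); print(s["t"],s["ee_pos"],s["gripper_width"],s["grip_force"],s["wrist_force"])
P=cloud(w); z=P[...,2]; q=P[(abs(P[...,0]-537)<60)&(abs(P[...,1]+245)<80)&(z>25)&(z<70)]
print(rect(q[:,:2]))
q=P[(z<10)&(z>2)&(abs(P[...,0]-537)<50)&(abs(P[...,1]+245)<90)]; print(len(q),np.median(q[:,2]))
a=cv2.resize(c["img"][80:280,180:400],(440,400)); b=cv2.resize(w["img"],(360,270)); b=cv2.copyMakeBorder(b,0,130,0,0,0)
cv2.imwrite("pics/m2.png",np.hstack([a,b])[:,:,::-1])
E
```

```text
8.05 [ 537.4662905  -244.68885585   65.08746119] 8.824545213597382 14.99577414477244 [-0.18800369  0.34047474 -0.84771848]
(array([ 539.5, -242.5]), array([ 34.8, 105. ]), 28.9)
20444 7.138169179518343
```

View pics/m2.png

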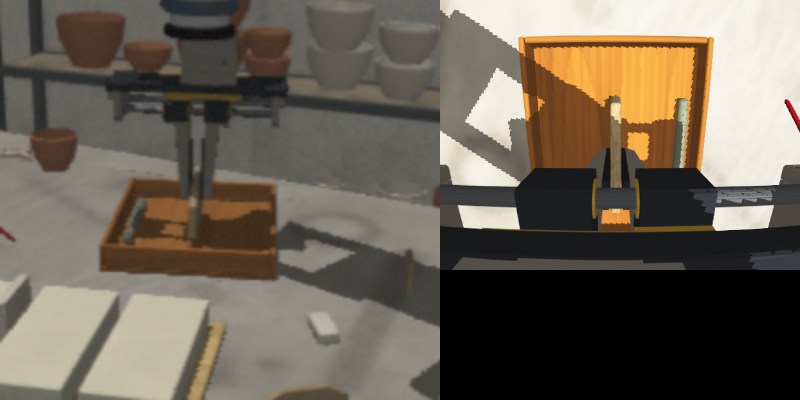

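The picture shows the rib upright over the middle of the tray, parallel to its walls and clear of the grey-green tool (wrist view at (615,150), tool at (682,130)). Its lower edge should be about 12 mm above the floor, so I'll lower it 11 mm.

{"method": "step_arm", "body": {"increments": [[[0,0,-0.3,0,0,0],[0,0,-0.6,0,0,0],[0,0,-0.8,0,0,0],[0,0,-1.0,0,0,0],[0,0,-1.1,0,0,0],[0,0,-1.1,0,0,0],[0,0,-1.1,0,0,0]]]}}

```text
t: 8.93
ee_pos: [537.2, -244.5, 53.6]
eef_rot: [0.0, 0.604, 0.797, 0.0]
wrist_force: [0.0, -0.0, 0.1]
gripper_width: 8.8
grip_force: 15.0
```

```bash
python3 - <<'E'
from h import *
s=env.sense(); print(s["t"],s["ee_pos"],s["wrist_force"])
c=shot("side","pics/s3.png"); P=cloud(c); z=P[...,2]
q=P[(abs(P[...,0]-537)<30)&(abs(P[...,1]+245)<70)&(z>-5)&(z<70)]
for y in range(-300,-180,10):
    k=q[(abs(q[:,1]-y)<5)]; print(y,len(k),k.min(0).round() if len(k) else '',k.max(0).round() if len(k) else '')
cv2.imwrite("pics/s3c.png",cv2.resize(c["img"][150:225,225:325],None,fx=6,fy=6,interpolation=cv2.INTER_CUBIC)[:,:,::-1])
E
```

```text
8.925 [ 537.18741637 -244.52563094   53.63453873] [ 0.03769438 -0.03725777  0.07744951]
-300 26 [ 508. -305.    5.] [ 549. -295.    8.]
-290 26 [ 508. -295.    5.] [ 567. -286.    8.]
-280 40 [ 508. -284.    6.] [ 567. -275.   19.]
-270 31 [ 509. -275.    6.] [ 563. -265.   18.]
-260 37 [ 509. -265.    6.] [ 567. -255.   58.]
-250 49 [ 508. -255.    5.] [ 565. -245.   66.]
-240 136 [ 507. -245.    6.] [ 567. -235.   70.]
-230 119 [ 507. -235.    5.] [ 567. -225.   70.]
-220 65 [ 507. -225.    5.] [ 565. -215.   58.]
-210 62 [ 507. -215.    5.] [ 566. -205.   54.]
-200 69 [ 515. -205.    5.] [ 566. -195.   49.]
-190 55 [ 519. -195.    6.] [ 566. -190.   44.]
```

View pics/s3c.png

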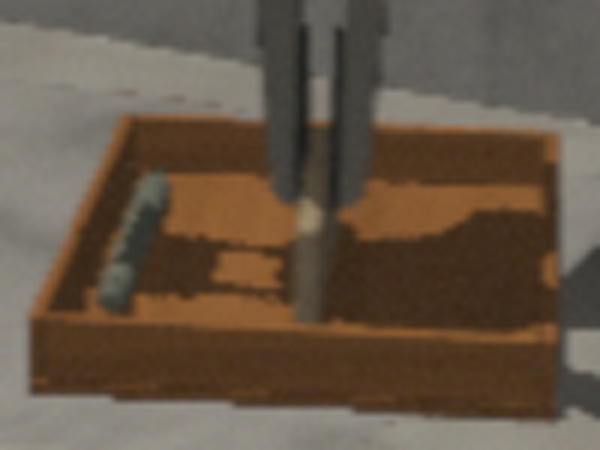

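The rib is within about 1 mm of the floor and nothing is touching yet. I'll go down a final 0.7 mm, then open.

{"method": "step_arm", "body": {"increments": [[[0,0,-0.07,0,0,0],[0,0,-0.07,0,0,0],[0,0,-0.07,0,0,0]]]}}

```text
t: 9.35
ee_pos: [537.1, -244.5, 52.9]
eef_rot: [-0.0, 0.604, 0.797, -0.0]
wrist_force: [-0.2, 0.1, -0.1]
gripper_width: 9.2
grip_force: 15.0
```

{"method": "step_arm", "body": {"increments": [[[0,0,0,0,0,0],[0,0,0,0,0,0],[0,0,0,0,0,0],[0,0,0,0,0,0],[0,0,0,0,0,0],[0,0,0,0,0,0]]], "claw": 45}}

```text
t: 10.1
ee_pos: [537.2, -244.5, 52.9]
eef_rot: [0.0, 0.604, 0.797, 0.0]
wrist_force: [0.0, 0.5, -0.2]
gripper_width: 41.3
grip_force: 0.0
```

{"method": "step_arm", "body": {"increments": [[[0,0,0.5,0,0,0],[0,0,1,0,0,0],[0,0,1.5,0,0,0],[0,0,2.5,0,0,0],[0,0,4,0,0,0],[0,0,6,0,0,0],[0,0,9,0,0,0],[0,0,12,0,0,0],[0,0,15,0,0,0],[0,0,15,0,0,0],[0,0,15,0,0,0],[0,0,15,0,0,0]]]}}

```text
t: 11.6
ee_pos: [536.4, -244.2, 201.8]
eef_rot: [-0.001, 0.604, 0.797, -0.0]
wrist_force: [-0.5, 0.0, -0.6]
gripper_width: 41.5
grip_force: 0.0
```

```bash
python3 - <<'E'
from h import *
c=shot("side","pics/s4.png"); w=shot("wrist","pics/w4.png"); s=env.sense(); print(s["t"],s["ee_pos"],s["wrist_force"])
P=cloud(c);z=P[...,2]; q=P[(P[...,0]>380)&(P[...,0]<660)&(P[...,1]>-400)&(P[...,1]<-120)&(z>24)&(z<38)]; print('tray',rect(q[:,:2]))
q=P[(P[...,0]>560)&(P[...,0]<630)&(P[...,1]>-20)&(P[...,1]<150)&(z>45)&(z<70)]; print('tile',rect(q[:,:2]))
a=cv2.resize(c["img"][130:330,100:320],(440,400)); b=cv2.resize(w["img"],(360,270)); b=cv2.copyMakeBorder(b,0,130,0,0,0)
cv2.imwrite("pics/m4.png",np.hstack([a,b])[:,:,::-1])
E
```

```text
11.7 [ 536.60655288 -244.25111194  201.87335679] [-0.56056912  0.41608918  0.66520503]
tray (array([ 537.6, -243.2]), array([179.5, 223.9]), 15.6)
tile (array([590.9,  57. ]), array([ 9.2, 60.2]), 10.1)
```

View pics/m4.png

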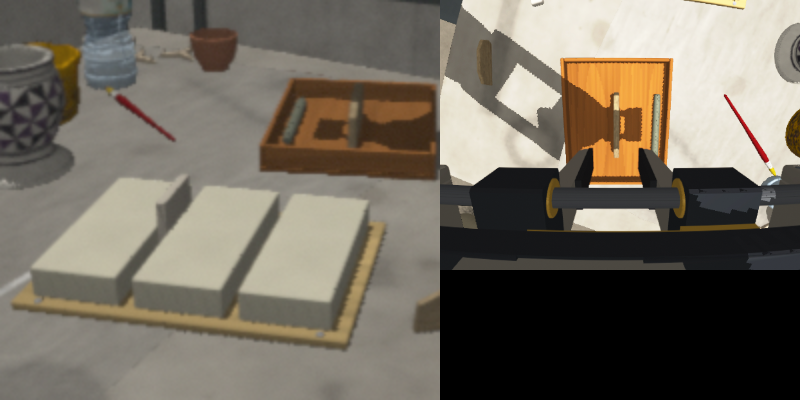

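The rib stands in the middle of the tray (crop (355,115)), the robot is clear, and the tile and tray positions match the earlier measurements. Handing in.

```bash
python3 -c "
from bench import env
print(env.job_done())"
```

```text
the job is handed in; nothing more can be done
None
```

The rib is out of the gap and standing upright in the middle of the tray, the tile and tray have not moved, and the job was handed in at about 12 s with no result returned.

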